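Lock the winder spindle

ROBOT

A 7-joint arm with a two-finger parallel gripper is mounted at the origin on a cart in front of the work surface, level with it; the furniture and walls round the work are solid. World frame = base frame: x ahead of the robot, y to its left, z up, the work surface at z = 0. Lengths are in m, angles in degrees, forces in N, time in s.
With the tool pointing down it reaches from about 0.425 to 0.875 m from the base axis. Payload 4.7 kg.
Tool frame: the origin (TCP) lies midway between the tips of the shut fingers; the grasp point (between the pads) lies 19 mm behind it; z points along the fingers, y is the line along which they close (so a half turn about z gives the same grasp; the last joint's range is limited). The gripper opens to 87 mm and grips with 3 to 60 N. Pads are 19 mm wide; open, the fingers measure 117 mm over their backs; the gripper's body (75 mm by 190 mm) begins 51 mm behind the grasp point.
Start: joints at [76.954, 18.392, -4.016, 83.108, 1.295, 78.541, -3.26], TCP at [0.156, -0.631, 0.223] pointing down, gripper open.
Joint ranges: [-163.93, 163.93], [-17.29, 119.83], [-79.2, 71.16], [3.27, 140.29], [-89.18, 269.18], [5.43, 117.66], [-154.24, 154.24]. Speed limits (degrees/s): [147.25, 147.25, 180, 180, 180, 180, 180].

INTERFACE

Orientations are given as [roll, pitch, yaw] about the fixed x, y, z axes, in that order (R = Rz(yaw) Ry(pitch) Rx(roll)).
In Python, from cell import env, viewer, boxes_of, masks_of gives the robot as it stands. The module is installed in compiled form; this text tells all that it offers.
- The arm moves only by the tool apply_moves, never from a script. Its argument "moves" is a list of rows, each a list of 7 numbers: the shift along the tool's x, y, z scaled (see below), then the turn, a rotation vector about the tool's x, y, z scaled (see below), then the opening, from 0 (shut) to 1 (fully open). A call has 1 to 20 rows; each row is the pose to reach, as a shift and turn from the pose commanded when the call began, along the tool's axes at that moment; what a row does not reach only later rows make up. The controller multiplies each number of a shift by 0.2 m and each number of a turn by 1.5 rad. A row lasts 1/10 s, in which the tool goes at most 50 mm and 8.59 degrees, less where a joint would pass 70% of its speed; a pose out of reach is approached as far as the arm can. A call with a number of a shift or a turn outside -1 to 1 is refused whole. A call with a gripper value outside its range is refused whole. The fingers move at their own pace and stop on an object; "grip_force" is the grip in N (left out, the last holds). Time passes only in rows, so rows that repeat a pose let the fingers close. It gives the time, the measured TCP pose, the force, the opening and the grip force at its end, in the units of the state.
- env.get_obs(): the state, without advancing time (a new reading comes with each control period).
- viewer.read_camera(name): name is "scene" or "top"; returns the picture (384x512x3 uint8, red, green, blue); there is no depth.
- viewer.get_calibration(name): a dict with "fov_y" (degrees; the focal length in pixels is half the picture's height over the tangent of half this angle, whatever the lens; pixels are square), "cx", "cy" (the principal point, pixels), "position" and "orientation" of the camera in the world. Camera axes: x right, y up, looking along -z (the intrinsics and any distortion apply to the point x, -y, -z); pixel columns grow to the right and rows downward; lengths in m; the calibration is good to about 2 mm. A picture is of the moment at which its call begins. get_calibration takes no time and is no camera call.
- env.sign_off(): hands the job in; it is judged then, once.
Trained networks look in the newest picture that a camera, given by its name, has taken for a name from the list of things; names that differ only in an ending like _2 or _b are one class to them, and where a whole thing is asked for, a point or a joint stands for the part that bears it (a point fixed in the world has none). Each returns a list of dicts, best first, with "conf" (0 to 1); they miss things now and then, are a little off and sometimes report something else, mostly with a low value. They report only what shows in the picture. A call takes as long as a camera call. They do not tell look-alikes from the thing itself.
- boxes_of(camera, target): "location" ([column, row] in pixels, amid what is visible of it).
- masks_of(camera, target): "pixels" (384x512 bool, what is visible of it) and "location" ([column, row] in pixels, amid what is visible of it).
The state is a dict: "time_s": time; "qpos": joint angles; "joint_velocities": joint speeds; "effort": joint torques, N m; "tool_pos": TCP position; "tool_rot": TCP orientation; "force": force on the tool from outside, world axes, zero at the start; "wrist_torque": the same for the moment, N m; "grip_width": finger opening in m; "grasp_force": force on a finger pad.
Only numpy, scipy, OpenCV 4.12 (cv2) and the standard library are available. Lean on these libraries where they do the work, as an engineer would, in place of code of your own. Each camera call takes 0.05 s, during which the arm holds its last target. There are 200 camera calls.

TASK

Lock the spindle of the blue hand winder so that its reel can be changed: take the pin with the red knob out of the wooden rest and stand it in the brass bushing on top of the bearing block, then turn the crank gently until you feel the pin drop into the hidden cross-hole of the spindle, and press the pin down until its collar sits fully home on the bushing. Force neither the pin nor the crank, and leave the blue-knobbed pin and everything else on the bench where it is.

Things in the scene. Friction and masses are not known exactly. Their poses are not given: they have to be found in the camera images.
- winder: Hand winder fixed to the bench: blue base 150 x 155 x 12 mm, blue bearing block 56 (x) x 40 (y) mm, 115 mm high, a brass bushing on top, and a level steel spindle through it along y, 80 mm up, with a black reel (110 mm across, y = +42 to +94 mm) and a crank on the -y side. Origin on the bench under the block's middle, z up. A 10 mm upright bore runs from the bushing down through the block.
- bushing_mouth (a point): Centre of the brass bushing's open top, on the bore's axis, 130 mm above the bench; z up. A funnel 19 mm across inside (rim 27 mm), narrowing to the 10 mm bore 7 mm down. Low in the bore a side-sprung ball stops a dropped pin 10 to 12 mm short of home; pushing past it takes 5 to 10 N, with the crank left free.
- spindle_axis (a point): On the spindle's axis in the block's middle, 80 mm up; y along the spindle to the reel. The spindle turns stiffly (0.12 N m, about 2 N at the handle) and stays put. Hidden in the block it is 28 mm thick with two 10 mm cross-holes at right angles: one is upright every quarter turn, never at the start. A pin in the bore then drops some 45 mm and locks it, with some 10 degrees of play.
- crank_handle (a point): Middle of the crank's black handle, a spinning grip 20 mm thick, 62 mm long, parallel to the spindle, 65 mm from its axis, y = -95 mm from the block's middle. z points from spindle to handle. The crank is clamped at no exact angle and starts leaning from 69 degrees to -x to 17 degrees to +x of upright; pushed to +x, over the top, it brings a hole in line somewhere within the next 75 degrees.
- lock_pin: Locking pin with red knob, loose, about 60 g, upright in either hole of the wooden rest. Origin: centre of its tip; z towards the knob. Steel shank 9 x 92 mm with tapered tip and a groove near it; collar 23 mm across, 3 mm thick; ribbed red knob 24 mm across, 95 to 119 mm above the tip. Home, the tip is 92 mm below the bushing's mouth; standing on the closed spindle, about 36 mm below.
- spare_pin: Pin with a blue knob, otherwise like the red one (shank 8 mm), for another winder; stands in the other hole of the rest and stays there.
- pin_rest: Pale wooden rest, fixed, 50 (x) x 130 (y) x 36 mm high, origin in the centre of its underside, 3 mm above the bench (on the mat). Two holes 28 mm deep and 11.6 mm wide, 34 mm to either side of its middle along y, hold the pins 68 mm apart.
- cutter: Yellow cutting pliers, 132 x 82 x 13 mm, lying on the bench; a bystander, to be left alone. Origin: centre of its underside.
- bowl: Steel parts bowl, 100 mm across, 28 mm high, lying on the bench; a bystander, to be left alone. Origin: centre of its underside.
- plug_a: Silver and black cable plug, 74 x 16 mm, lying on the bench; a bystander, to be left alone. Origin: centre of its underside.
- plug_b: Silver and black cable plug, 62 x 19 mm, lying on the bench; a bystander, to be left alone. Origin: centre of its underside.
- plug_c: Silver and black cable plug, 74 x 16 mm, lying on the bench; a bystander, to be left alone. Origin: centre of its underside.
- blades: Yellow box of blades, 31 x 85 x 12 mm, lying on the bench; a bystander, to be left alone. Origin: centre of its underside.
- nippers: Teal cutting nippers, 133 x 61 x 13 mm, lying on the bench; a bystander, to be left alone. Origin: centre of its underside.
- solder: White reel of solder, 48 mm across, 30 mm high, lying on the bench; a bystander, to be left alone. Origin: centre of its underside.
Not all that is in view belongs to the job. Leave any turquoise look-alike of the lock_pin alone.

How it is judged (in metres and radians):
On the way, in this order (a step that is already met when the one before it is completed fails the run):
1. the red-knobbed pin has entered the bushing (horizontal distance between lock_pin and bushing_mouth below 0.004 m and z of lock_pin in the frame of bushing_mouth below -0.015 m), for 0.05 s.
2. the spindle has been turned until the pin dropped into its cross-hole (horizontal distance between lock_pin and bushing_mouth below 0.004 m and z of lock_pin in the frame of bushing_mouth below -0.07 m), for 0.1 s.
At the end, for the whole second after the job is handed in: The red-knobbed pin is home: upright in the bore through block and spindle, its collar within 2.5 mm of the bushing's rim, its tip within 3 mm of the bore's axis, at rest and released; the blue pin and all other things are where they were (z of lock_pin in the frame of bushing_mouth below -0.0895 m and horizontal distance between lock_pin and bushing_mouth below 0.003 m and angle between lock_pin's own z axis and vertical below 0.05 rad and linear speed of lock_pin below 0.01 m/s); the robot touches nothing.
It fails at once if the pin is pressed on the closed spindle or the block with more than 45 N before it has dropped (its tip would be bruised) (contact force between lock_pin and winder above 45 N and z of lock_pin in the frame of bushing_mouth above -0.045 m).
It fails at once if the pin is strained with more than 85 N between block and spindle (some 10 N too much at the crank handle) (contact force between lock_pin and winder above 85 N).
It fails at once if the blue-knobbed pin is moved more than 25 mm (distance of spare_pin from where it was at the start of the episode above 0.025 m).
It fails at once if something else on the bench is pushed more than 30 mm (distance of any of cutter, bowl, plug_a, plug_b, plug_c, blades, nippers, solder from where it was at the start of the episode above 0.03 m).
It also fails if it takes over 72 s, if anything falls off the work surface, if the arm or the gripper's body presses on something with over 40 N, if the wrist force passes 120 N, or if a joint passes its speed limit or range.

## Working session

There is one attempt and no reset: what is moved stays moved. The work goes in short steps, Python scripts to look and compute and a tool call to move; the robot and the scene stay as the last step left them, time stands still between calls to the robot, and variables do not carry over. Pictures are saved under pics/ and viewed, at most 10 in all, crops included, and the job is handed in when it is done.

Besides the shell and the picture viewer there is one more tool, called after "Emit:" as name(argument=value, ...), one argument or row to a line, values as JSON. apply_moves: Moves the arm, as the interface text tells. Shifts and turns lie within -1 to 1; 1 stands for 0.2 m of shift or 1.5 rad of turn. Its arguments: {"type":"object","properties":{"moves":{"type":"array","items":{"type":"array","items":{"type":"number","minimum":-1,"maximum":1}}},"grip_force":{"type":"number"}},"required":["moves"]}

```bash
mkdir -p pics
python3 - <<'E'
from cell import env, viewer, boxes_of, masks_of
import cv2,numpy as np
o=env.get_obs()
print({k:np.round(v,3).tolist() for k,v in o.items()})
for n in("scene","top"):
    im=viewer.read_camera(n);cv2.imwrite(f"pics/{n}0.png",im[:,:,::-1])
    print(n,viewer.get_calibration(n))
    for t in("lock_pin","spare_pin","pin_rest","winder","bushing_mouth","crank_handle"):
        print(t,[(np.round(d["location"]).tolist(),round(d["conf"],2)) for d in boxes_of(n,t)])
E
```

```text
{'time_s': 0.0, 'qpos': [76.954, 18.439, -4.013, 83.176, 1.295, 78.543, -3.262], 'joint_velocities': [0.051, -0.082, -0.021, -0.041, 0.013, 0.039, -0.017], 'effort': [-0.001, -49.129, -0.404, -31.253, -0.064, 0.043, 0.0], 'tool_pos': [0.155, -0.631, 0.221], 'tool_rot': [-179.887, 0.006, 13.852], 'force': [-0.54, 0.406, -0.522], 'wrist_torque': [0.001, -0.008, -0.048], 'grasp_force': 0.0, 'grip_width': 0.087}
scene {'fov_y': 49.12146170506, 'cx': 251.88778521413306, 'cy': 194.01604942249247, 'position': array([-0.02175385,  0.55399752,  0.99926174]), 'orientation': array([  40.23718057,    0.67366214, -132.08291064])}
lock_pin [([364.0, 164.0], 0.65), ([345.0, 170.0], 0.61), ([320.0, 155.0], 0.49), ([174.0, 306.0], 0.34)]
spare_pin [([218.0, 238.0], 0.59), ([338.0, 146.0], 0.53), ([280.0, 145.0], 0.47), ([256.0, 204.0], 0.33)]
pin_rest [([326.0, 170.0], 0.82)]
winder [([219.0, 238.0], 0.85)]
bushing_mouth [([218.0, 235.0], 0.63)]
crank_handle [([254.0, 204.0], 0.78)]
top {'fov_y': 44.99520736777661, 'cx': 248.97680639575782, 'cy': 187.72587308686732, 'position': array([0.31791145, 0.06319234, 1.61432689]), 'orientation': array([  9.01260081,  -1.23288192, -88.57634218])}
lock_pin [([329.0, 230.0], 0.64), ([344.0, 236.0], 0.62), ([325.0, 199.0], 0.56)]
spare_pin [([291.0, 242.0], 0.71), ([343.0, 204.0], 0.63)]
pin_rest [([326.0, 204.0], 0.69)]
winder [([207.0, 194.0], 0.75), ([147.0, 216.0], 0.52)]
bushing_mouth [([206.0, 192.0], 0.89)]
crank_handle [([236.0, 201.0], 0.49)]
```

Run:
```python
import cv2,numpy as np
a=cv2.imread("pics/scene0.png")[110:310,140:400];b=cv2.imread("pics/top0.png")[110:310,140:400]
a=cv2.resize(a,(390,300),interpolation=2);b=cv2.resize(b,(390,300),interpolation=2)
f=lambda p:cv2.imread(p)
cv2.imwrite("pics/m.png",np.vstack([cv2.resize(np.hstack([f("pics/scene0.png"),f("pics/top0.png")]),(780,292)),np.hstack([a,b])]))
```

```text
(no output)
```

View pics/m.png

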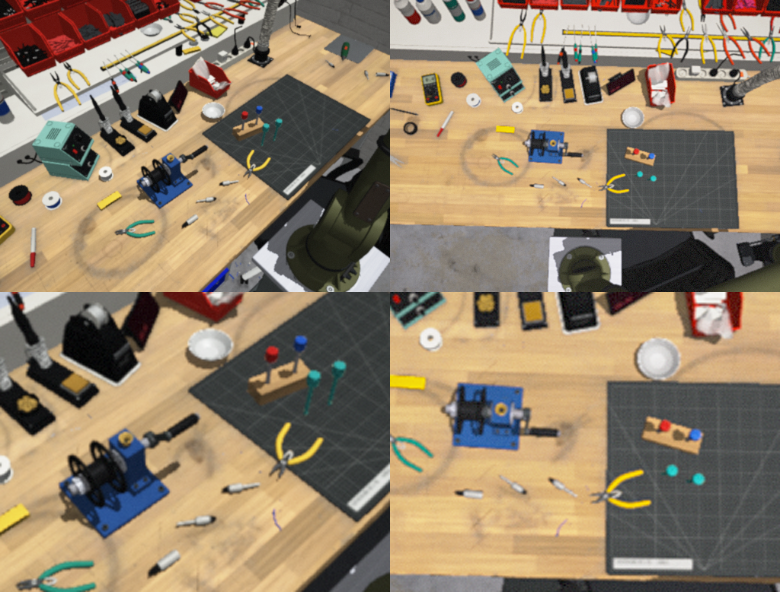

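The red-knobbed pin is at scene (321,150) / top (323,200) in the wooden rest, with the blue one beside it at top (344,206). The two turquoise look-alikes are at top (329,230) and (346,237), on the mat and outside the rest. The bushing is at scene (224,207) / top (214,188). The crank leans towards -y, with its handle at top (236,201).

```bash
cat > h.py <<'E'
from cell import env, viewer, boxes_of, masks_of
import cv2,numpy as np
from scipy.spatial.transform import Rotation as Ro
C={n:viewer.get_calibration(n) for n in("scene","top")}
def ray(n,p):
    c=C[n];f=192/np.tan(np.radians(c["fov_y"]/2))
    d=np.array([(p[0]-c["cx"])/f,-(p[1]-c["cy"])/f,-1])
    return c["position"],Ro.from_euler("xyz",c["orientation"],degrees=True).apply(d/np.linalg.norm(d))
def proj(n,X):
    c=C[n];f=192/np.tan(np.radians(c["fov_y"]/2))
    q=Ro.from_euler("xyz",c["orientation"],degrees=True).inv().apply(np.array(X)-c["position"])
    return np.array([c["cx"]-f*q[0]/q[2],c["cy"]+f*q[1]/q[2]])
def atz(n,p,z):
    o,d=ray(n,p);return o+d*(z-o[2])/d[2]
def tri(ps,pt):
    A=np.zeros((3,3));b=np.zeros(3);L=[ray("scene",ps),ray("top",pt)]
    for o,d in L:
        M=np.eye(3)-np.outer(d,d);A+=M;b+=M@o
    X=np.linalg.solve(A,b)
    return X,[np.linalg.norm(np.cross(X-o,d)) for o,d in L]
def blob(im,kind,p,r=12):
    x0,y0=int(p[0]-r),int(p[1]-r)
    h=cv2.cvtColor(np.ascontiguousarray(im[y0:y0+2*r+1,x0:x0+2*r+1]),cv2.COLOR_RGB2HSV).astype(int);H,S,V=h[...,0],h[...,1],h[...,2]
    m={"red":((H<8)|(H>172))&(S>150)&(V>70),"blue":(H>100)&(H<125)&(S>130)&(V>60),"brass":(H>15)&(H<32)&(S>95)&(V>80),"black":V<60}[kind]
    n,l,st,ce=cv2.connectedComponentsWithStats(m.astype(np.uint8))
    if n<2:return None
    i=1+st[1:,4].argmax();a=st[i]
    return np.array([x0+a[0]+(a[2]-1)/2,y0+a[1]+(a[3]-1)/2]),ce[i]+[x0,y0],a[2:]
E
python3 - <<'E'
from h import *
s=viewer.read_camera("scene");t=viewer.read_camera("top")
for k,ps,pt in(("red",(321,149),(323,200)),("blue",(340,142),(344,205)),("brass",(224,207),(214,188))):
    a=blob(s,k,ps);b=blob(t,k,pt);print(k,a,b)
    if a and b:
        X,e=tri(a[1],b[1]);print(X.round(4),np.round(e,4), "z.130/.118:",[atz(n,c[1],.13 if k=="brass" else .118).round(4) for n,c in(("scene",a),("top",b))])
for n in("scene","top"):
    for w in("crank_handle","winder"):
        for d in masks_of(n,w)[:1]:
            m=d["pixels"];ys,xs=np.nonzero(m);print(n,w,d["conf"],d["location"],len(xs),xs.min(),xs.max(),ys.min(),ys.max())
            if w=="crank_handle":
                r=cv2.minAreaRect(np.stack([xs,ys],1).astype(np.float32));print(cv2.boxPoints(r).round(1).tolist())
T=cv2.resize(t[160:240,180:380],None,fx=4,fy=4,interpolation=2)
S=cv2.resize(s[130:230,200:400],(800,400),interpolation=2)[:280]
cv2.imwrite("pics/c1.png",np.vstack([T,S])[:,:,::-1])
E
```

```text
red (array([321., 151.]), array([320.65714286, 150.94285714]), array([ 9, 11, 70], dtype=int32)) (array([323. , 198.5]), array([322.88636364, 198.79545455]), array([ 7,  8, 44], dtype=int32))
[ 0.5266 -0.2061  0.1147] [0.0001 0.0001] z.130/.118: [array([ 0.5245, -0.2034,  0.118 ]), array([ 0.5262, -0.2055,  0.118 ])]
blue (array([340., 144.]), array([339.58571429, 143.61428571]), array([ 9, 11, 70], dtype=int32)) (array([343., 205.]), array([343.12820513, 204.69230769]), array([ 7,  7, 39], dtype=int32))
[ 0.509  -0.2726  0.1147] [0.0001 0.0001] z.130/.118: [array([ 0.5069, -0.2696,  0.118 ]), array([ 0.5087, -0.2718,  0.118 ])]
brass (array([224., 201.]), array([224.5410628 , 199.19806763]), array([ 25,  13, 207], dtype=int32)) (array([213. , 187.5]), array([213.15, 187.85]), array([ 7,  8, 40], dtype=int32))
[0.5451 0.1509 0.163 ] [0.0002 0.0002] z.130/.118: [array([0.5673, 0.1348, 0.13  ]), array([0.5504, 0.1531, 0.13  ])]
scene crank_handle 0.77 [255.4, 202.1] 304 234 272 191 214
[[233.1999969482422, 205.1999969482422], [269.8999938964844, 188.5], [274.6000061035156, 198.6999969482422], [237.8000030517578, 215.39999389648438]]
scene winder 0.91 [219.8, 236.3] 3303 179 272 191 274
top crank_handle 0.58 [291.1, 245.8] 295 275 311 229 253
[[271.79998779296875, 236.39999389648438], [305.79998779296875, 228.3000030517578], [311.20001220703125, 251.0], [277.20001220703125, 259.1000061035156]]
top winder 0.82 [204.3, 192.4] 2123 177 252 171 215
```

View pics/c1.png

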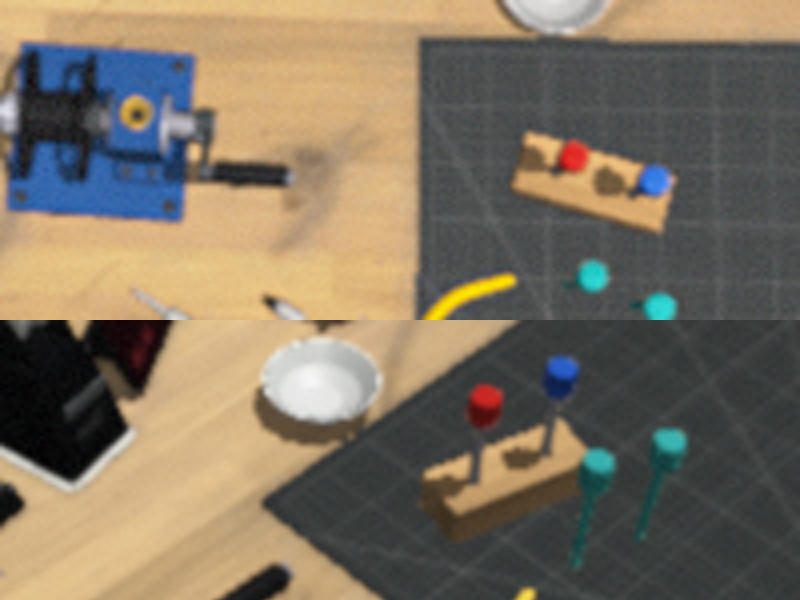

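The crop confirms it: the red knob at scene (321,151) / top (323,199) sits on a steel shank in the rest, while the turquoise pins stand on the mat. The crank leans towards -x.

```bash
cat >> h.py <<'E'
import json,sys,os
def cmd():
    return json.load(open("cmd.json")) if os.path.exists("cmd.json") else [[.156,-.631,.223],[180,0,13.85]]
def plan(pos,rpy):
    p,r=cmd();R=Ro.from_euler("xyz",r,degrees=True)
    s=R.inv().apply(np.array(pos)-p)/.2
    w=(R.inv()*Ro.from_euler("xyz",rpy,degrees=True)).as_rotvec()/1.5
    print("shift",s.round(3),"turn",w.round(3),"dist",np.linalg.norm(s)*.2)
def sent(row):
    p,r=cmd();R=Ro.from_euler("xyz",r,degrees=True);row=np.array(row[:6],float)
    q=(np.array(p)+R.apply(row[:3]*.2)).tolist();e=(R*Ro.from_rotvec(row[3:]*1.5)).as_euler("xyz",degrees=True).tolist()
    json.dump([q,e],open("cmd.json","w"));print("cmd",np.round(q,4),np.round(e,2))
E
python3 - <<'E'
from h import *
B=atz("top",(213.4,187.8),.13);print("bush top",B,"scene proj",proj("scene",B))
s=cv2.imread("pics/scene0.png")[:,:,::-1]
X,e=tri((254,202),(242.9,203.7));print("handle",X,e)
for p in((22,45),(193,55),(182,220),(8,205)):
    print(atz("top",(p[0]/4+179.6,p[1]/4+159.6),.012).round(4))
a,b=[atz("top",(x/4+179.6,y/4+159.6),X[2]) for x,y in((212,173),(291,177))];print(a,b,np.linalg.norm(a-b))
im=s[185:235,190:280];im=cv2.resize(im,None,fx=8,fy=8,interpolation=2);cv2.imwrite("pics/c2.png",im[:,:,::-1])
plan((.526,-.206,.2),(180,0,75.2))
E
```

```text
bush top [0.550618   0.15225044 0.13      ] scene proj [223.48720839 206.20795575]
handle [0.51287707 0.06269564 0.10500921] [np.float64(0.011133757963065385), np.float64(0.011133757963065377)]
[0.6265 0.2607 0.012 ]
[0.6219 0.1105 0.012 ]
[0.4763 0.1154 0.012 ]
[0.4853 0.2662 0.012 ]
[0.50639846 0.08909231 0.10500921] [0.50487939 0.0242778  0.10500921] 0.06483230341461567
shift [ 2.305 -1.62   0.115] turn [ 0.     0.    -0.714] dist 0.5639627647283109
```

View pics/c2.png

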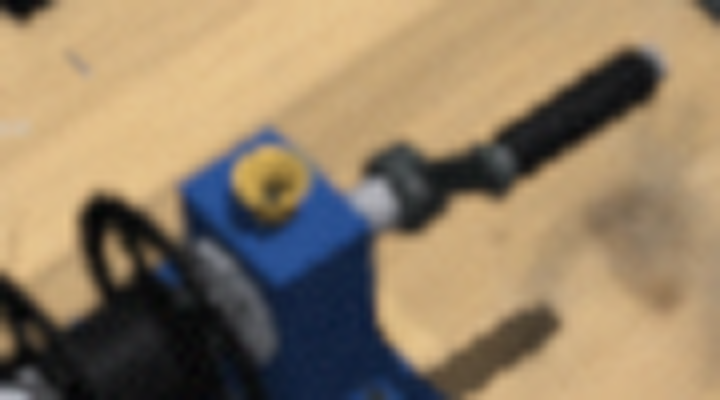

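Emit:
apply_moves(
  moves=[
    [0.25,-0.18,0,0,0,0,0.6],
    [0.5,-0.35,0,0,0,0,0.6],
    [0.75,-0.53,0,0,0,0,0.6],
    [1,-0.7,0,0,0,0,0.6],
    [1,-0.7,0,0,0,0,0.6],
  ],
)

```text
time_s: 1.5
tool_pos: [0.318, -0.445, 0.2229]
tool_rot: [180.0, -0.0, 13.9]
force: [0.2, 0.1, -0.2]
grip_width: 0.0565
grasp_force: 0.0
```

Run:
```python
from h import *
sent([1,-.7,0,0,0,0])
X,e=tri((223.4,207.4),(213.4,187.8));print("bush",X,e, atz("scene",(223.4,207.4),.13))
X,e=tri((261.7,198.3),(242.9,203.7));print("handle",X,e)
plan((.526,-.206,.2),(180,0,75.2))
```

```text
cmd [ 0.3167 -0.4472  0.223 ] [180.     0.    13.85]
bush [0.55140613 0.15250482 0.12443339] [np.float64(0.00011478660728600732), np.float64(0.00011478660728588913)] [0.54766633 0.1549895  0.13      ]
handle [0.50301756 0.05632704 0.12631519] [np.float64(0.0014663807822201862), np.float64(0.0014663807822201521)]
shift [ 1.305 -0.92   0.115] turn [ 0.     0.    -0.714] dist 0.32019046952869124
```

Emit:
apply_moves(
  moves=[
    [0.25,-0.18,0,0,0,-0.09,0.6],
    [0.5,-0.35,0,0,0,-0.18,0.6],
    [0.75,-0.53,0,0,0,-0.27,0.6],
    [1,-0.7,0,0,0,-0.36,0.6],
    [1,-0.7,0,0,0,-0.36,0.6],
  ],
)

```text
time_s: 2.0
tool_pos: [0.4785, -0.2611, 0.223]
tool_rot: [179.9, -0.0, 45.0]
force: [0.4, -0.4, 0.1]
grip_width: 0.0523
grasp_force: 0.0
```

Run:
```python
from h import *
sent([1,-.7,0,0,0,-.36])
plan((.526,-.2058,.16),(180,0,75.2))
```

```text
cmd [ 0.4773 -0.2634  0.223 ] [180.     0.    44.79]
shift [ 0.376 -0.033  0.315] turn [ 0.     0.    -0.354] dist 0.09824901493332763
```

Emit:
apply_moves(
  moves=[
    [0.19,-0.015,0.1,0,0,-0.09,0.6],
    [0.376,-0.03,0.2,0,0,-0.18,0.6],
    [0.376,-0.033,0.25,0,0,-0.27,0.6],
    [0.376,-0.033,0.25,0,0,-0.354,0.6],
    [0.376,-0.033,0.25,0,0,-0.354,0.6],
    [0.376,-0.033,0.25,0,0,-0.354,0.6],
  ],
)

```text
time_s: 2.6
tool_pos: [0.5257, -0.2061, 0.1728]
tool_rot: [180.0, 0.0, 75.0]
force: [-0.6, -0.7, 0.2]
grip_width: 0.0523
grasp_force: 0.0
```

Run:
```python
from h import *
sent([.376,-.033,.25,0,0,-.354])
o=env.get_obs();print(o["tool_pos"],o["tool_rot"])
s=viewer.read_camera("scene");t=viewer.read_camera("top")
o=env.get_obs();print(o["tool_pos"],o["tool_rot"])
im=np.hstack([cv2.resize(s[90:210,270:400],(390,360),interpolation=2),cv2.resize(t[140:260,260:390],(390,360),interpolation=2)])
cv2.imwrite("pics/c3.png",im[:,:,::-1])
```

```text
cmd [ 0.5261 -0.2057  0.173 ] [180.     0.    75.21]
[ 0.52574611 -0.2061415   0.17281074] [1.79969194e+02 9.28049696e-03 7.50145893e+01]
[ 0.52574232 -0.20630384  0.172994  ] [1.79953215e+02 1.99023532e-02 7.50510981e+01]
```

View pics/c3.png

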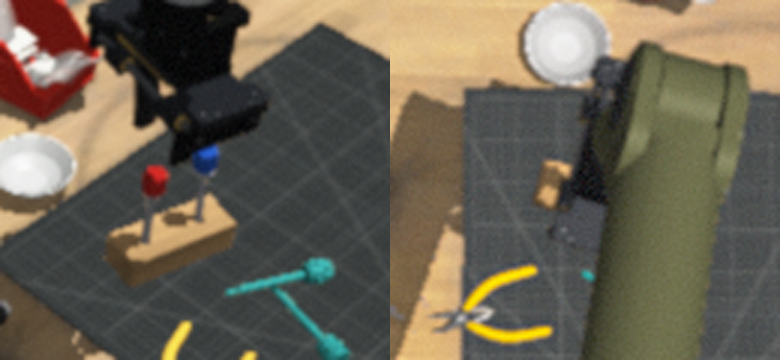

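The red knob at scene (321,151) is just below the left fingertip, with the blue pin to its right, undisturbed. The two free-standing turquoise pins have tipped over on the mat. I'll check the projected fingertips against the picture.

Run:
```python
from h import *
p,r=env.get_obs()["tool_pos"],env.get_obs()["tool_rot"]
y=Ro.from_euler("xyz",r,degrees=True).as_matrix()[:,1]
for k in(-.026,0,.026):
    q=proj("scene",p+k*y);u=proj("scene",p+k*y-[0,0,.053]);print(k,q,u,(q-[270,90])*3)
s=viewer.read_camera("scene");print(blob(s,"red",(321,151)),blob(s,"blue",(339,144)))
```

```text
-0.026 [328.17439689 141.95296915] [325.90754026 155.18625551] [174.52319067 155.85890745]
0 [323.15323645 136.54080139] [321.0744994 149.7899257] [159.45970935 139.62240417]
0.026 [318.2542856  131.26035992] [316.35536014 144.52077267] [144.7628568  123.78107975]
(array([321.5, 149.5]), array([321.25373134, 149.55223881]), array([ 8, 10, 67], dtype=int32)) (array([338. , 142.5]), array([338.25806452, 142.38709677]), array([ 9, 10, 62], dtype=int32))
```

Emit:
apply_moves(
  moves=[
    [0,0,0.1,0,0,0,0.6],
    [0,0,0.2,0,0,0,0.6],
    [0,0,0.32,0,0,0,0.6],
    [0,0,0.32,0,0,0,0.6],
    [0,0,0.32,0,0,0,0.25],
    [0,0,0.32,0,0,0,0.2],
    [0,0,0.32,0,0,0,0.2],
    [0,0,0.32,0,0,0,0.1],
    [0,0,0.32,0,0,0,0.1],
    [0,0,0.32,0,0,0,0.1],
  ],
  grip_force=20,
)

```text
time_s: 3.75
tool_pos: [0.526, -0.206, 0.1092]
tool_rot: [179.9, 0.0, 75.2]
force: [-0.3, 0.0, 3.1]
grip_width: 0.0233
grasp_force: 20.0
```

Emit:
apply_moves(
  moves=[
    [0,0,-0.1,0,0,0,0.1],
    [0,0,-0.2,0,0,0,0.1],
    [0,0,-0.4,0,0,0,0.1],
    [0,0,-0.6,0,0,0,0.1],
    [0,0,-0.85,0,0,0,0.1],
    [0,0,-0.85,0,0,0,0.1],
  ],
)

```text
time_s: 4.35
tool_pos: [0.5291, -0.2064, 0.286]
tool_rot: [179.3, 0.1, 75.2]
force: [1.1, -0.4, -1.3]
grip_width: 0.0236
grasp_force: 20.0
```

Run:
```python
from h import *
sent([0,0,.32,0,0,0]);sent([0,0,-.85,0,0,0])
plan((.549,.1536,.275),(180,0,88))
```

```text
cmd [ 0.5261 -0.2057  0.109 ] [180.     0.    75.21]
cmd [ 0.5261 -0.2057  0.279 ] [180.     0.    75.21]
shift [ 1.766 -0.348  0.02 ] turn [-0.     0.    -0.149] dist 0.3600790723839656
```

Emit:
apply_moves(
  moves=[
    [0.15,-0.03,0,0,0,0,0.1],
    [0.35,-0.07,0,0,0,0,0.1],
    [0.6,-0.12,0,0,0,0,0.1],
    [0.8,-0.16,0,0,0,-0.07,0.1],
    [0.95,-0.19,0,0,0,-0.149,0.1],
    [1,-0.2,0,0,0,-0.149,0.1],
    [1,-0.2,0,0,0,-0.149,0.1],
  ],
)

```text
time_s: 5.05
tool_pos: [0.5378, -0.0007, 0.2782]
tool_rot: [-180.0, 0.0, 88.1]
force: [0.1, -0.4, -0.2]
grip_width: 0.0234
grasp_force: 20.0
```

Run:
```python
from h import *
sent([1,-.2,0,0,0,-.149])
plan((.549,.1536,.275),(180,0,88))
```

```text
cmd [ 0.5384 -0.0021  0.279 ] [180.     0.    88.02]
shift [0.78  0.026 0.02 ] turn [0. 0. 0.] dist 0.15614953785464705
```

Emit:
apply_moves(
  moves=[
    [0.15,0.005,0,0,0,0,0.1],
    [0.35,0.01,0.02,0,0,0,0.1],
    [0.6,0.02,0.02,0,0,0,0.1],
    [0.74,0.026,0.05,0,0,0,0.1],
    [0.78,0.026,0.1,0,0,0,0.1],
    [0.78,0.026,0.12,0,0,0,0.1],
    [0.78,0.026,0.12,0,0,0,0.1],
    [0.78,0.026,0.12,0,0,0,0.1],
  ],
)

```text
time_s: 5.85
tool_pos: [0.5492, 0.1504, 0.2543]
tool_rot: [-180.0, 0.1, 87.8]
force: [-0.0, -0.0, -1.2]
grip_width: 0.0233
grasp_force: 20.0
```

Run:
```python
from h import *
sent([.78,.026,.12,0,0,0])
s=viewer.read_camera("scene");t=viewer.read_camera("top");o=env.get_obs();p=o["tool_pos"];print(p,o["tool_rot"])
print("tip proj",proj("scene",p-[0,0,.098]),"knob",proj("scene",p+[0,0,.009]),"mouth",proj("scene",[.549,.1536,.13]))
im=np.hstack([cv2.resize(s[140:240,180:280],(400,400),interpolation=2),cv2.resize(t[140:240,170:270],(400,400),interpolation=2)])
cv2.imwrite("pics/c4.png",im[:,:,::-1])
```

```text
cmd [0.549  0.1536 0.255 ] [180.     0.    88.02]
[0.54920974 0.15148867 0.2547792 ] [1.79964114e+02 4.56925525e-02 8.78363488e+01]
tip proj [223.40568508 199.93712848] knob [220.5795306 171.6717475] mouth [223.48372842 206.83024883]
```

View pics/c4.png

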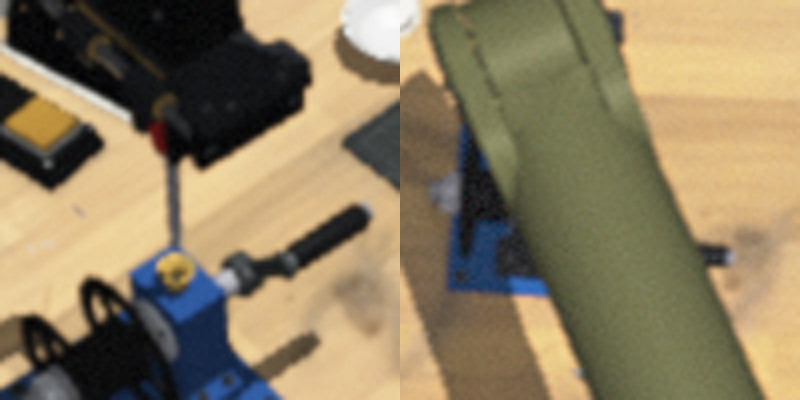

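The pin tip is at scene (223.4,201.6), directly above the bushing at (223.4,207.6), in line. I'll lower it gently into the funnel.

Emit:
apply_moves(
  moves=[
    [0,0,0,0,0,0,0.1],
    [0,0,0.05,0,0,0,0.1],
    [0,0,0.1,0,0,0,0.1],
    [0,0,0.13,0,0,0,0.1],
    [0,0,0.15,0,0,0,0.1],
    [0,0,0.15,0,0,0,0.1],
    [0,0,0.15,0,0,0,0.1],
  ],
)

```text
time_s: 6.65
tool_pos: [0.5486, 0.1536, 0.2245]
tool_rot: [-180.0, -0.0, 88.0]
force: [-0.9, -0.2, -0.6]
grip_width: 0.0231
grasp_force: 20.0
```

Emit:
apply_moves(
  moves=[
    [0,0,0.01,0,0,0,0.1],
    [0,0,0.02,0,0,0,0.1],
    [0,0,0.03,0,0,0,0.1],
    [0,0,0.03,0,0,0,0.1],
  ],
)

```text
time_s: 7.05
tool_pos: [0.5495, 0.1531, 0.2188]
tool_rot: [179.9, 0.0, 88.0]
force: [2.2, -1.0, 1.2]
grip_width: 0.0232
grasp_force: 20.0
```

Emit:
apply_moves(
  moves=[
    [-0.002,0.006,0,0,0,0,0.1],
    [-0.002,0.006,0.01,0,0,0,0.1],
    [-0.002,0.006,0.02,0,0,0,0.1],
    [-0.002,0.006,0.03,0,0,0,0.1],
    [-0.002,0.006,0.03,0,0,0,0.1],
  ],
)

```text
time_s: 7.55
tool_pos: [0.5497, 0.1528, 0.2118]
tool_rot: [-180.0, 0.0, 88.0]
force: [2.7, -2.0, -1.5]
grip_width: 0.0237
grasp_force: 20.0
```

Emit:
apply_moves(
  moves=[
    [-0.004,0.006,0.005,0,0,0,0.1],
    [-0.004,0.006,0.02,0,0,0,0.1],
    [-0.004,0.006,0.04,0,0,0,0.1],
    [-0.004,0.006,0.06,0,0,0,0.1],
    [-0.004,0.006,0.07,0,0,0,0.1],
    [-0.004,0.006,0.07,0,0,0,0.1],
  ],
)

```text
time_s: 8.15
tool_pos: [0.5505, 0.1523, 0.1978]
tool_rot: [-179.9, 0.0, 88.0]
force: [2.4, -0.6, 0.1]
grip_width: 0.0233
grasp_force: 20.0
```

Emit:
apply_moves(
  moves=[
    [0,0,0,0,0,0,0.35],
    [0,0,0,0,0,0,0.5],
    [0,0,0,0,0,0,0.5],
    [0,0,0,0,0,0,0.5],
    [0,0,-0.1,0,0,0,0.5],
    [0,0,-0.25,0,0,0,0.5],
    [0,0,-0.4,0,0,0,0.5],
    [0,0,-0.4,0,0,0,0.5],
  ],
)

```text
time_s: 8.95
tool_pos: [0.5528, 0.1535, 0.283]
tool_rot: [179.6, -0.1, 88.0]
force: [0.1, 0.3, 0.9]
grip_width: 0.0437
grasp_force: 0.0
```

Run:
```python
from h import *
sent([0,0,.15,0,0,0]);sent([0,0,.03,0,0,0]);sent([-.002,.006,.03,0,0,0]);sent([-.004,.006,.07,0,0,0]);sent([0,0,-.4,0,0,0])
print(env.get_obs()["tool_pos"])
s=viewer.read_camera("scene")
for tz in(.094,.11,.05): print(tz,proj("scene",(.551,.152,tz+.107)))
print(blob(s,"red",(221,185),16))
plan((.501,.047,.2),(180,0,88))
```

```text
cmd [0.549  0.1536 0.225 ] [180.     0.    88.02]
cmd [0.549  0.1536 0.219 ] [180.     0.    88.02]
cmd [0.5502 0.1531 0.213 ] [180.     0.    88.02]
cmd [0.5514 0.1523 0.199 ] [180.     0.    88.02]
cmd [0.5514 0.1523 0.279 ] [180.     0.    88.02]
[0.55279477 0.15348859 0.28298377]
0.094 [221.68212236 188.49401378]
0.11 [221.25408756 184.28071338]
0.05 [222.80986335 199.59477377]
(array([223. , 188.5]), array([223.        , 188.30434783]), array([ 9, 12, 92], dtype=int32))
shift [-0.535 -0.234  0.395] turn [0. 0. 0.] dist 0.14095332251101853
```

Emit:
apply_moves(
  moves=[
    [-0.15,-0.07,0,0,0,0,0.55],
    [-0.35,-0.15,0.02,0,0,0,0.55],
    [-0.5,-0.2,0.15,0,0,0,0.55],
    [-0.535,-0.225,0.35,0,0,0,0.55],
    [-0.535,-0.225,0.55,0,0,0,0.55],
    [-0.535,-0.225,0.55,0,0,0,0.55],
    [-0.535,-0.225,0.55,0,0,0,0.55],
  ],
)

```text
time_s: 9.7
tool_pos: [0.5017, 0.0472, 0.1684]
tool_rot: [-179.9, -0.0, 88.1]
force: [0.3, 0.1, 0.5]
grip_width: 0.0476
grasp_force: 0.0
```

Run:
```python
from h import *
sent([-.535,-.225,.55,0,0,0])
s=viewer.read_camera("scene");o=env.get_obs();print(o["tool_pos"],o["force"])
print(blob(s,"red",(222,188),16),proj("scene",(.5035,.056,.1285)))
cv2.imwrite("pics/c5.png",cv2.resize(s[140:240,190:310],(720,600),interpolation=2)[:,:,::-1])
```

```text
cmd [0.5027 0.0469 0.169 ] [180.     0.    88.02]
[0.50297108 0.04749058 0.16970939] [ 0.86550599 -0.24242524  0.52293328]
(array([223. , 188.5]), array([223.01162791, 188.41860465]), array([ 9, 12, 86], dtype=int32)) [262.20992121 197.70021059]
```

View pics/c5.png

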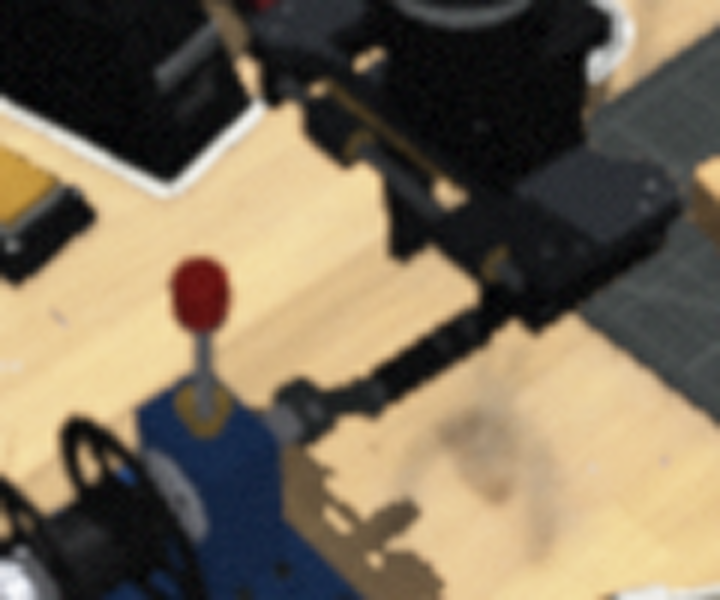

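The pin stands upright in the bushing with its knob at scene (223,188). The open fingers are above the handle near (262,198), so I'll go down and straddle it loosely.

Emit:
apply_moves(
  moves=[
    [0,0,0.08,0,0,0,0.55],
    [0,0,0.16,0,0,0,0.55],
    [0,0,0.24,0,0,0,0.55],
    [0,0,0.295,0,0,0,0.55],
    [0,0,0.295,0,0,0,0.5],
    [0,0,0.295,0,0,0,0.4],
    [0,0,0.295,0,0,0,0.32],
    [0,0,0.295,0,0,0,0.3],
    [0,0,0.295,0,0,0,0.3],
  ],
  grip_force=5,
)

```text
time_s: 10.65
tool_pos: [0.5027, 0.0468, 0.1101]
tool_rot: [179.9, 0.0, 88.0]
force: [-1.2, 0.0, -0.2]
grip_width: 0.0276
grasp_force: 0.0
```

Emit:
apply_moves(
  moves=[
    [0,0.0045,-0.0035,0,0,0,0.3],
    [0,0.009,-0.007,0,0,0,0.3],
    [0,0.0135,-0.0105,0,0,0,0.3],
    [0,0.018,-0.014,0,0,0,0.3],
    [0,0.0225,-0.0175,0,0,0,0.3],
    [0,0.027,-0.021,0,0,0,0.3],
    [0,0.0315,-0.0245,0,0,0,0.3],
    [0,0.036,-0.028,0,0,0,0.3],
    [0,0.0405,-0.0315,0,0,0,0.3],
    [0,0.0445,-0.035,0,0,0,0.3],
  ],
)

```text
time_s: 11.65
tool_pos: [0.5111, 0.0464, 0.1165]
tool_rot: [-180.0, 0.0, 88.0]
force: [-3.0, -0.3, -0.8]
grip_width: 0.026
grasp_force: 1.4
```

```bash
cat > k.py <<'E'
from h import *
s=viewer.read_camera("scene");o=env.get_obs();print(o["tool_pos"].round(4),np.round(o["force"],1),o["time_s"])
print(blob(s,"red",(223,193),18)[1:],"standing row 188.4, dropped ~198+")
E
python3 k.py
```

```text
[0.5114 0.0465 0.1167] [-3.2 -0.1 -0.1] 11.7
(array([223.09411765, 189.        ]), array([ 9, 11, 85], dtype=int32)) standing row 188.4, dropped ~198+
```

Emit:
apply_moves(
  moves=[
    [0,0.005,-0.003,0,0,0,0.3],
    [0,0.01,-0.006,0,0,0,0.3],
    [0,0.015,-0.009,0,0,0,0.3],
    [0,0.02,-0.012,0,0,0,0.3],
    [0,0.025,-0.0145,0,0,0,0.3],
    [0,0.03,-0.017,0,0,0,0.3],
    [0,0.035,-0.0195,0,0,0,0.3],
    [0,0.04,-0.022,0,0,0,0.3],
    [0,0.045,-0.0245,0,0,0,0.3],
    [0,0.05,-0.0265,0,0,0,0.3],
  ],
)

```text
time_s: 12.7
tool_pos: [0.5213, 0.0461, 0.1219]
tool_rot: [180.0, 0.0, 88.0]
force: [-2.2, 0.1, -0.2]
grip_width: 0.0265
grasp_force: 1.2
```

```bash
python3 k.py
```

```text
[0.5215 0.046  0.122 ] [-1.8 -1.5  0.6] 12.75
(array([222.97619048, 189.94047619]), array([ 9, 11, 84], dtype=int32)) standing row 188.4, dropped ~198+
```

Emit:
apply_moves(
  moves=[
    [0,0.0055,-0.002,0,0,0,0.3],
    [0,0.011,-0.004,0,0,0,0.3],
    [0,0.0165,-0.006,0,0,0,0.3],
    [0,0.022,-0.008,0,0,0,0.3],
    [0,0.027,-0.01,0,0,0,0.3],
  ],
)

```text
time_s: 13.25
tool_pos: [0.5267, 0.0458, 0.1238]
tool_rot: [180.0, 0.0, 88.0]
force: [-2.3, -2.1, -0.2]
grip_width: 0.0263
grasp_force: 1.1
```

```bash
python3 k.py
```

```text
[0.5269 0.0458 0.1239] [-1.7 -1.4 -0.2] 13.3
(array([222.95238095, 189.96428571]), array([ 9, 11, 84], dtype=int32)) standing row 188.4, dropped ~198+
```

Emit:
apply_moves(
  moves=[
    [0,0.0055,-0.002,0,0,0,0.3],
    [0,0.011,-0.004,0,0,0,0.3],
    [0,0.0165,-0.006,0,0,0,0.3],
    [0,0.022,-0.007,0,0,0,0.3],
    [0,0.027,-0.008,0,0,0,0.3],
  ],
)

```text
time_s: 13.8
tool_pos: [0.5321, 0.0459, 0.1255]
tool_rot: [180.0, 0.0, 88.0]
force: [-1.1, -0.9, -0.3]
grip_width: 0.0263
grasp_force: 1.0
```

```bash
python3 k.py
```

```text
[0.5323 0.0459 0.1255] [-1.7 -1.3  0.3] 13.85
(array([222., 190.]), array([ 9, 11, 85], dtype=int32)) standing row 188.4, dropped ~198+
```

Emit:
apply_moves(
  moves=[
    [0,0.0055,-0.001,0,0,0,0.3],
    [0,0.011,-0.002,0,0,0,0.3],
    [0,0.017,-0.003,0,0,0,0.3],
    [0,0.0225,-0.004,0,0,0,0.3],
    [0,0.028,-0.005,0,0,0,0.3],
  ],
)

```text
time_s: 14.35
tool_pos: [0.5377, 0.0456, 0.1264]
tool_rot: [180.0, -0.0, 88.0]
force: [-1.9, -0.9, -0.6]
grip_width: 0.026
grasp_force: 1.0
```

```bash
python3 k.py
```

```text
[0.5379 0.0457 0.1265] [-0.9 -1.8  0.2] 14.4
(array([222.81481481, 200.58024691]), array([ 9, 11, 81], dtype=int32)) standing row 188.4, dropped ~198+
```

The pin dropped: its knob is now at row 200.6. I'll open the fingers, leave the handle, and move above the knob with the fingers shut.

Emit:
apply_moves(
  moves=[
    [0,-0.01,0,0,0,0,0.4],
    [0,-0.01,0,0,0,0,0.5],
    [0,-0.005,0,0,0,0,0.55],
    [0,0,-0.1,0,0,0,0.55],
    [0,0,-0.25,0,0,0,0.55],
    [0,0,-0.45,0,0,0,0.3],
    [0,0,-0.5,0,0,0,0],
    [0,0,-0.5,0,0,0,0],
  ],
)

```text
time_s: 15.2
tool_pos: [0.539, 0.046, 0.2284]
tool_rot: [179.7, 0.0, 88.0]
force: [-0.5, -0.2, -0.4]
grip_width: 0.0312
grasp_force: 0.0
```

```bash
python3 - <<'E'
from h import *
for r in([0,0,.295],[0,.0445,-.035],[0,.05,-.0265],[0,.027,-.01],[0,.027,-.008],[0,.028,-.005],[0,0,-.5]): sent(r+[0,0,0])
plan((.5514,.1523,.185),(180,0,88.02))
E
python3 k.py
```

```text
cmd [0.5027 0.0469 0.11  ] [180.     0.    88.02]
cmd [0.5116 0.0466 0.117 ] [180.     0.    88.02]
cmd [0.5216 0.0463 0.1223] [180.     0.    88.02]
cmd [0.527  0.0461 0.1243] [180.     0.    88.02]
cmd [0.5324 0.0459 0.1259] [180.     0.    88.02]
cmd [0.538  0.0457 0.1269] [180.     0.    88.02]
cmd [0.538  0.0457 0.2269] [180.     0.    88.02]
shift [0.535 0.049 0.209] turn [-0.  0. -0.] dist 0.11531834060002746
[0.5379 0.0457 0.2266] [-0.2 -0.6 -0.4] 15.25
(array([222.70512821, 200.71794872]), array([ 9, 10, 78], dtype=int32)) standing row 188.4, dropped ~198+
```

Emit:
apply_moves(
  moves=[
    [0.12,0.01,0,0,0,0,0],
    [0.3,0.03,0,0,0,0,0],
    [0.45,0.045,0,0,0,0,0],
    [0.535,0.049,0.05,0,0,0,0],
    [0.535,0.049,0.15,0,0,0,0],
    [0.535,0.049,0.209,0,0,0,0],
    [0.535,0.049,0.23,0,0,0,0],
    [0.535,0.049,0.25,0,0,0,0],
    [0.535,0.049,0.26,0,0,0,0],
    [0.535,0.049,0.27,0,0,0,0],
    [0.535,0.049,0.28,0,0,0,0],
    [0.535,0.049,0.28,0,0,0,0],
  ],
)

```text
time_s: 16.45
tool_pos: [0.5511, 0.1521, 0.1705]
tool_rot: [180.0, 0.0, 88.0]
force: [0.1, 0.1, -1.1]
grip_width: 0.0008
grasp_force: 0.0
```

Emit:
apply_moves(
  moves=[
    [0,0,0.007,0,0,0,0],
    [0,0,0.014,0,0,0,0],
    [0,0,0.021,0,0,0,0],
    [0,0,0.028,0,0,0,0],
    [0,0,0.035,0,0,0,0],
    [0,0,0.042,0,0,0,0],
    [0,0,0.042,0,0,0,0],
  ],
)

```text
time_s: 17.15
tool_pos: [0.5508, 0.1521, 0.1615]
tool_rot: [-180.0, 0.0, 88.0]
force: [-0.2, -0.2, 0.9]
grip_width: 0.0004
grasp_force: 0.0
```

Emit:
apply_moves(
  moves=[
    [0,0,0.006,0,0,0,0],
    [0,0,0.012,0,0,0,0],
    [0,0,0.018,0,0,0,0],
    [0,0,0.024,0,0,0,0],
    [0,0,0.024,0,0,0,0],
  ],
)

```text
time_s: 17.65
tool_pos: [0.5511, 0.1522, 0.1576]
tool_rot: [180.0, 0.0, 88.0]
force: [-1.9, -0.7, 3.2]
grip_width: 0.0002
grasp_force: 1.8
```

```bash
python3 k.py
```

```text
[0.551  0.1522 0.1575] [-2.  -0.3  2.9] 17.7
(array([223.04255319, 205.0212766 ]), array([ 9,  7, 47], dtype=int32)) standing row 188.4, dropped ~198+
```

Emit:
apply_moves(
  moves=[
    [0,0,0.004,0,0,0,0],
    [0,0,0.008,0,0,0,0],
    [0,0,0.008,0,0,0,0],
  ],
)

```text
time_s: 18.0
tool_pos: [0.5511, 0.1523, 0.1573]
tool_rot: [180.0, 0.0, 88.0]
force: [-3.8, -2.7, 12.6]
grip_width: 0.0004
grasp_force: 6.0
```

Emit:
apply_moves(
  moves=[
    [0,0,0.004,0,0,0,0],
    [0,0,0.006,0,0,0,0],
    [0,0,0.006,0,0,0,0],
  ],
)

```text
time_s: 18.3
tool_pos: [0.5512, 0.1524, 0.1572]
tool_rot: [179.9, 0.1, 88.0]
force: [-6.5, -2.1, 19.4]
grip_width: 0.0005
grasp_force: 9.0
```

Emit:
apply_moves(
  moves=[
    [0,0,-0.05,0,0,0,0],
    [0,0,-0.2,0,0,0,0],
    [0,0,-0.4,0,0,0,0],
    [0,0,-0.6,0,0,0,0],
    [0,0,-0.6,0,0,0,0],
  ],
)

```text
time_s: 18.8
tool_pos: [0.5537, 0.1537, 0.2801]
tool_rot: [179.5, -0.1, 88.0]
force: [1.2, 0.1, -0.7]
grip_width: 0.0004
grasp_force: 0.0
```

```bash
python3 k.py
python3 - <<'E'
from h import *
s=viewer.read_camera("scene");print(proj("scene",(.551,.152,.201)),proj("scene",(.551,.152,.145)))
cv2.imwrite("pics/c6.png",np.hstack([cv2.resize(s[170:245,190:265],(450,450),interpolation=2),cv2.resize(s[130:255,270:340],(252,450),interpolation=2)])[:,:,::-1])
E
```

```text
[0.5525 0.153  0.2771] [ 0.1  0.3 -0.9] 18.85
(array([222.98809524, 202.72619048]), array([ 9, 11, 84], dtype=int32)) standing row 188.4, dropped ~198+
[221.68212236 188.49401378] [223.10549291 202.50476181]
```

View pics/c6.png

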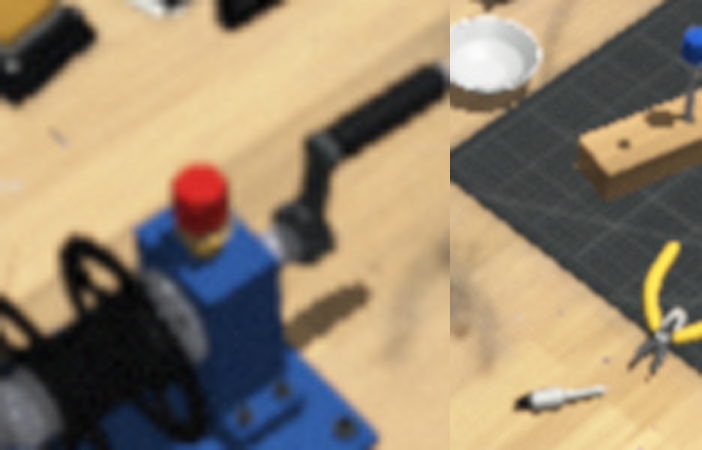

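The knob sits directly on the brass bushing at scene (223,202.7), where 202.5 was predicted for home. The blue pin and the other parts in this crop look undisturbed.

```bash
python3 -c "
from cell import env
print(env.sign_off())"
```

```text
the job is handed in; nothing more can be done
None
```

The red pin is home in the bushing and through the spindle, and the job was handed in at about 19 s with no verdict returned; the two turquoise look-alikes tipped over on the mat while the arm was approaching the rest, cause not established.

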